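Turn over the leaf of the needle count box

TASK

The hinged leaf of the two-well needle count box has been left sticking up at an angle on the robot's right-hand side. With a fingertip pushing on its outer edge and underside, ease the leaf up and over its spine and press it down flat on the other (left-hand) well. Do not pinch it or touch its steel-faced upper side, do not fling it over, and leave the box and everything around it standing where they are.

Things in the scene. Friction and masses are not known exactly. Their poses are not given: they have to be found in the camera images.
- box: White open two-well count box standing loose on the table, 210 mm (its x) by 140 mm (its y) by 40 mm high, 0.9 kg, 5 mm walls, a wall at x = 0 between the wells. Origin: centre of its underside. Its -x half is the right-hand well as the robot sees it, its +x half the left-hand well; its x axis points to the robot's left, give or take 35 degrees.
- spine (a point): Middle of the hinge line (spine) of the leaf, 47 mm above the box's underside, over the wall between the wells. Moves with the box, its axes are the box's; the hinge runs along the box's y axis.
- leaf (a joint): Angle of the leaf about the spine, rad: 0 = flat on the right (-x) well, 1.57 = upright, 3.14 = flat on the left well. Stiff plastic plate, 126 mm along the spine, 102 mm out from it, 6 mm thick, 80 g. Its springless hinge has friction (0.055 N m): it stays at any angle it is left at and must be pushed all the way down. Starts at 0.4 to 0.8 rad. 1 to 3 N at the edge moves it.
- leaf_edge (a point): Middle of the leaf's rounded outer edge (8 mm thick bead), 102 mm from the spine. Its axes at leaf angle 0 are the box's: -x is outward along the leaf and +z is square to the steel-faced side.
- leaf_face: Steel facing, 80 mm by 114 mm by 2 mm, on the side of the leaf that looks up at the start and down onto the left well when turned. Its outer border ends 14 mm from the leaf's outer edge. Origin: centre of the facing. It must not be touched by the fingers.
- gallipot: Small steel cup, 60 mm across, 45 mm high, standing 25 mm or more off the end of the box nearer the robot (its +y end). Origin: centre of its underside.
- clamp: Steel ring-handled clamp lying flat, about 160 mm long, 10 mm high, off the end of the box away from the robot (its -y end). Origin: at its pivot, on the table.
- scalpel: Steel knife handle with blade lying flat on the table's right side, 160 mm long, 6 mm high. Origin: near its middle, on the table.
- vial: Amber glass bottle, 36 mm across, 60 mm high, standing beyond the box. Origin: centre of its underside.
- jar: Open glass jar, 90 mm across, 120 mm high, standing to the left of the box. Origin: centre of its underside.
- kidney: Shallow steel dish, 160 by 90 by 35 mm, standing to the right of the box. Origin: centre of its underside.

How it is judged:
By the outcome, as a careful person would: the job done as asked, in the order asked, and still so for the second after the job is handed in, with the robot touching nothing.
It also fails if it takes over 38 s, if anything falls off the work surface, if the arm or the gripper's body presses on something with over 40 N, if the wrist force passes 120 N, or if a joint passes its speed limit or range.

ROBOT

A 7-joint arm with a two-finger parallel gripper is mounted at the origin on the work surface. World frame = base frame: x ahead of the robot, y to its left, z up, the work surface at z = 0. Lengths are in m, angles in rad, forces in N, time in s.
With the tool pointing down it reaches from about 0.4 to 0.85 m from the base axis. Payload 10.4 kg.
Tool frame: the origin (TCP) lies at the centre of the arm's flange, where the gripper is bolted on; the fingertips stand 173 mm ahead of it and the grasp point (between the pads) lies 155 mm ahead of it; y points along the fingers, x is the direction in which the jaws open and shut, and the axes are right-handed (so a half turn about y gives the same grasp; the last joint's range is limited). The gripper opens to 85 mm and grips with 20 to 120 N. Pads are 22 mm wide; open, the fingers measure 114 mm over their backs; the gripper's body (76 mm by 85 mm) begins 54 mm behind the grasp point. The pads swing forward as they close: fully open they stand 13 mm farther back than shut.
Start: joints at [1.162, 0.332, -0.065, 1.46, 0.022, 1.35, -0.088], TCP at [0.235, -0.579, 0.405] pointing down, gripper open.
Joint ranges: [-2.6, 2.6], [-0.5, 2.12], [-1.47, 1.34], [0.16, 2.42], [-1.27, 4.41], [0.06, 2.06], [-2.6, 2.6]. Speed limits (rad/s): [2.22, 2.22, 2.79, 2.79, 3.14, 3.14, 3.14].

INTERFACE

Orientations are given as a unit quaternion [x, y, z, w].
In Python, from bench import read_state, eyes, manip gives the robot as it stands.
- The arm moves only by the tool step_arm, never from a script. Its argument "steps" is a list of rows, each a list of 7 numbers: the turn, a rotation vector about the tool's x, y, z in degrees, then the shift along the tool's x, y, z in mm, then the finger opening in mm, from 0 to 85.4. In form: [[wx, wy, wz, x, y, z, claw], ...]. A call has 1 to 20 rows; each row is the pose to reach, as a shift and turn from the pose commanded when the call began, along the tool's axes at that moment; what a row does not reach only later rows make up. A row lasts 1/8 s, in which the tool goes at most 62.5 mm and 10.7 degrees, less where a joint would pass 70% of its speed; a pose out of reach is approached as far as the arm can. A call with a gripper value outside its range is refused whole. The fingers move at their own pace and stop on an object; the grip force is fixed at half the most. Time passes only in rows, so rows that repeat a pose let the fingers close. It gives the time, the measured TCP pose, the force and the opening at its end, in the units of the state.
- read_state(): the state, without advancing time (a new reading comes with each control period).
- eyes.grab_frame(name): name is "scene" or "top"; returns a dict with "image" (420x560x3 uint8, blue, green, red), "fx", "fy", "cx", "cy" (pixels), "world_from_camera" (4x4, takes a point from camera to world coordinates). Camera axes: x right, y up, looking along -z (the intrinsics and any distortion apply to the point x, -y, -z); pixel columns grow to the right and rows downward; lengths in m; the calibration is good to about 2 mm. A picture is of the moment at which its call begins. There is no depth.
- manip.hand_in(): hands the job in, once; it reports no verdict.
Trained networks look in a picture, given as the dict that the camera call returned (one of the last four; its "shot" number tells which), for a name from the list of things; names that differ only in an ending like _2 or _b are one class to them, and where a whole thing is asked for, a point or a joint stands for the part that bears it (a point fixed in the world has none). Each returns a list of dicts, best first, with "conf" (0 to 1); they miss things now and then, are a little off and sometimes report something else, mostly with a low value. They report only what shows in the picture. A call takes as long as a camera call.
- eyes.regions_of(picture, thing): "region" (420x560 bool, what is visible of it) and "rect" ([left, top, width, height] in pixels, round what is visible of it).
The state is a dict: "clock": time; "joints": joint angles; "dq": joint speeds; "joint_torque": joint torques, N m; "position": TCP position; "tool_rot": TCP orientation; "ft_force": force on the tool from outside, world axes, zero at the start; "wrist_torque": the same for the moment, N m; "grip_width": finger opening in m.
Only numpy, scipy, OpenCV 4.12 (cv2) and the standard library are available. Lean on these libraries where they do the work, as an engineer would, in place of code of your own. Each camera call takes 0.05 s, during which the arm holds its last target.

## Working session

There is one attempt and no reset: what is moved stays moved. The work goes in short steps, Python scripts to look and compute and a tool call to move; the robot and the scene stay as the last step left them, time stands still between calls to the robot, and variables do not carry over. Pictures are saved under pics/ and viewed, and the job is handed in when it is done.

Besides the shell and the picture viewer there is one more tool, called after "Request:" as name([rows], argument=value, ...), one row to a line, values as JSON. step_arm: Moves the arm, as the interface text tells. Its arguments: {"type":"object","properties":{"steps":{"type":"array","items":{"type":"array","items":{"type":"number"}}}},"required":["steps"]}

```bash
mkdir -p pics; ls
python3 - <<'E'
from bench import read_state, eyes
import cv2,numpy as np,pickle
s=read_state();print(s)
for n in ("scene","top"):
    f=eyes.grab_frame(n);cv2.imwrite(f"pics/{n}0.png",f["image"])
    print(n,f["fx"],f["fy"],f["cx"],f["cy"],np.round(f["world_from_camera"],4).tolist(),[k for k in f])
    pickle.dump(f,open(f"{n}0.pkl","wb"))
    for t in ["box","leaf","leaf_edge","leaf_face","gallipot","clamp","scalpel","vial","jar","kidney"]:
        print(t,[(round(r["conf"],2),r["rect"]) for r in eyes.regions_of(f,t)][:3])
E
```

```text
pics
{'clock': 0.0, 'joints': array([ 1.16235836,  0.33286188, -0.06465498,  1.46095356,  0.02159071,
        1.3498888 , -0.08846668]), 'dq': array([ 0.00038799,  0.00197177, -0.0015472 , -0.0016042 ,  0.0014191 ,
        0.0005732 , -0.00085238]), 'joint_torque': array([ 1.49615717e-04, -6.25445008e+01,  4.89232969e-02, -3.91606665e+01,
        1.59991969e-02,  9.91957553e-03, -9.03015177e-06]), 'position': array([ 0.23514467, -0.57893677,  0.40391603]), 'tool_rot': array([-0.58633015,  0.39528827, -0.39442992,  0.58684681]), 'ft_force': array([ 0.36864644, -0.14799157,  0.0299385 ]), 'wrist_torque': array([ 0.02518117, -0.01799649, -0.00752713]), 'grip_width': 0.08547314198782083}
scene 511.24369887851543 511.24369887851543 284.7649539414151 200.12051530281727 [[0.8264, -0.3153, 0.4666, 1.1861], [0.5631, 0.4745, -0.6766, -0.827], [-0.0081, 0.8218, 0.5696, 0.7714], [0.0, 0.0, 0.0, 1.0]] ['image', 'fx', 'fy', 'cx', 'cy', 'world_from_camera', 'shot']
box [(0.57, [249.9, 175.8, 78.7, 68.9]), (0.19, [108.8, 283.0, 38.6, 31.3])]
leaf [(0.67, [257.9, 190.0, 62.4, 12.3])]
leaf_edge [(0.54
[... 455 characters left out ...]
-0.0088, 0.9914, -0.1308, 0.4563], [-0.9998, -0.0062, 0.0203, 0.0099], [0.0193, 0.1309, 0.9912, 1.2207], [0.0, 0.0, 0.0, 1.0]] ['image', 'fx', 'fy', 'cx', 'cy', 'world_from_camera', 'shot']
box [(0.79, [222.1, 177.2, 84.6, 69.3])]
leaf [(0.78, [254.2, 176.7, 44.4, 56.2])]
leaf_edge [(0.95, [251.5, 176.0, 44.7, 54.5])]
leaf_face [(0.93, [256.4, 180.3, 36.8, 45.4])]
gallipot [(0.7, [258.7, 247.7, 21.0, 24.3]), (0.57, [229.1, 156.9, 52.1, 21.4])]
clamp [(0.68, [253.4, 173.9, 41.4, 58.8]), (0.49, [227.7, 157.4, 52.1, 21.3])]
scalpel [(0.65, [417.7, 225.8, -0.3, 51.4])]
vial [(0.63, [261.5, 141.5, 13.4, 15.0]), (0.16, [253.4, 173.1, 45.0, 53.9])]
jar [(0.98, [113.3, 167.9, 43.7, 32.6])]
kidney []
```

Run:
```python
import cv2
a=cv2.imread("pics/scene0.png");b=cv2.imread("pics/top0.png")
cv2.imwrite("pics/a1.png",cv2.resize(a[150:290,210:390],None,fx=4.4,fy=4.2,interpolation=cv2.INTER_CUBIC))
cv2.imwrite("pics/b1.png",cv2.resize(b[130:280,200:380],None,fx=4,fy=4,interpolation=cv2.INTER_CUBIC))
```

```text
(no output)
```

View pics/scene0.png

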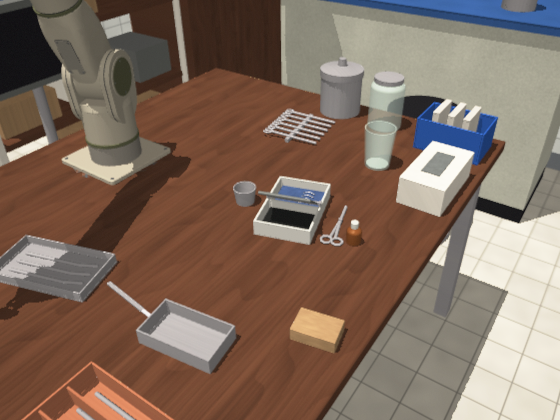

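View pics/top0.png

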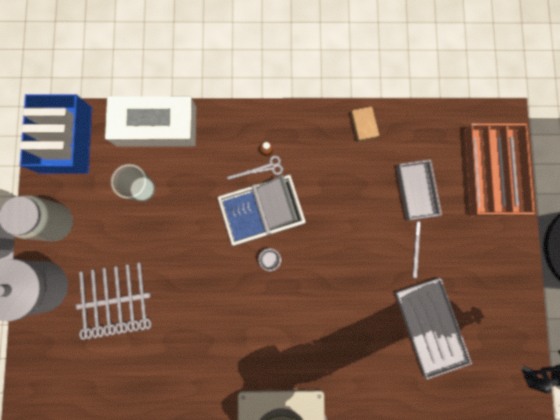

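View pics/a1.png

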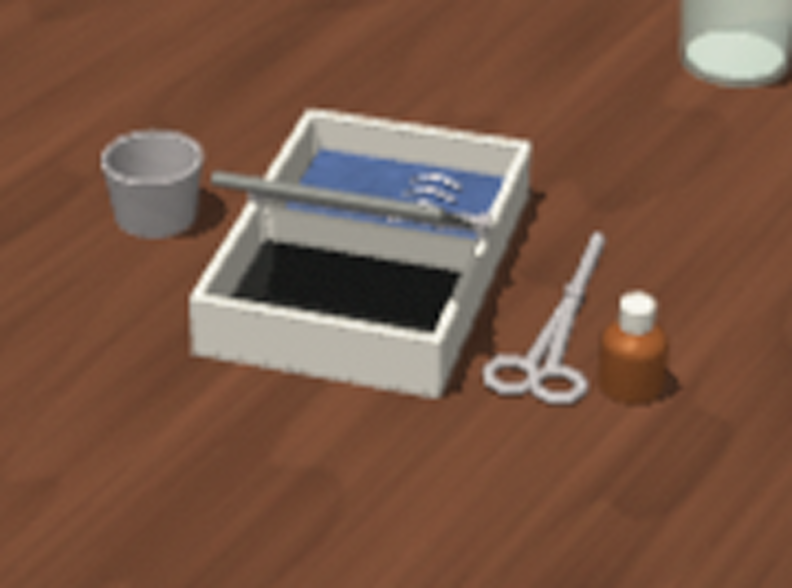

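View pics/b1.png

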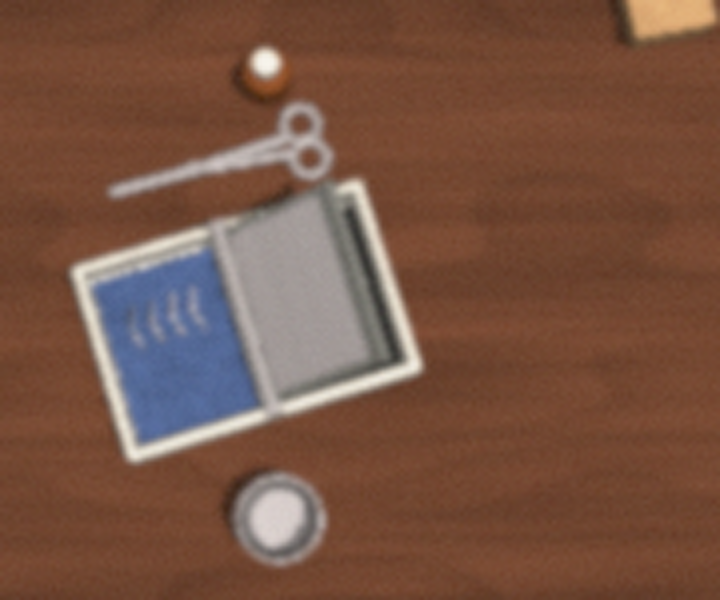

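```bash
cat > geo.py <<'E'
import numpy as np,pickle
from scipy.optimize import least_squares
def proj(f,P):
    M=np.linalg.inv(f["world_from_camera"]);p=np.atleast_2d(P)@M[:3,:3].T+M[:3,3]
    return np.c_[f["cx"]+f["fx"]*p[:,0]/-p[:,2],f["cy"]-f["fy"]*p[:,1]/-p[:,2]]
def ray(f,u,v,z):
    M=f["world_from_camera"];d=M[:3,:3]@np.array([(u-f["cx"])/f["fx"],-(v-f["cy"])/f["fy"],-1]);o=M[:3,3]
    return o+d*(z-o[2])/d[2]
def b2w(q,P):
    c,s=np.cos(q[2]),np.sin(q[2]);P=np.atleast_2d(P)
    return np.c_[q[0]+c*P[:,0]-s*P[:,1],q[1]+s*P[:,0]+c*P[:,1],P[:,2]]
def edge(a,y=(.063,-.063),r=.106,h=0.):  # outermost of bead; h offset along steel normal
    return np.array([[-r*np.cos(a)+h*np.sin(a),yy,.047+r*np.sin(a)+h*np.cos(a)] for yy in y])
E
python3 - <<'E'
from geo import *
T=pickle.load(open("top0.pkl","rb"));S=pickle.load(open("scene0.pkl","rb"))
C=np.array([[.105,-.07,.04],[-.105,-.07,.04],[-.105,.07,.04],[.105,.07,.04]])
tc=np.array([[218.7,197],[290.7,175.5],[305,222.5],[233,245]])
# scene: which corners
sc=np.array([[330,184.5],[310.5,230.5],[253.9,221],[280.5,176.7]])
te=np.array([[298.7,221.2],[281.2,176.2]]);se=np.array([[258.4,192.9],[310,200.5]])
f1=lambda q:np.r_[proj(T,b2w(q,C))-tc,proj(S,b2w(q,C))-sc].ravel()
r=least_squares(f1,[.6,.02,1.57]);print(r.x,r.fun.reshape(-1,2).round(1).tolist())
rt=least_squares(lambda q:f1(q)[:8],r.x);rs=least_squares(lambda q:f1(q)[8:],r.x);print(rt.x,rs.x)
for a in np.arange(.3,1,.1): print(a,(proj(T,b2w(r.x,edge(a)))-te).round(1).tolist(),(proj(S,b2w(r.x,edge(a)))-se).round(1).tolist())
for n,z,(u,v,w,h) in [("galli",.045,(258.7,247.7,21,24.3)),("vial",.06,(261.5,141.5,13.4,15)),("jar",.12,(113,168,36,30))]:
    print(n,ray(T,u+w/2,v+h/2,z))
print("clamp tips",ray(T,227.7,178,.01),ray(T,282,165,.01))
E
```

```text
[0.60805372 0.04887701 1.86874644] [[-0.7, -0.6], [-0.9, -1.2], [0.2, -0.9], [-0.5, -0.6], [0.1, -0.7], [-0.9, 0.8], [-1.4, -0.2], [-1.1, -0.9]]
[0.60576005 0.0475987  1.86218607] [0.60996391 0.04962891 1.87374214]
0.3 [[5.3, -3.1], [8.6, -2.0]] [[-3.2, 14.4], [-2.7, 16.0]]
0.4 [[4.2, -3.1], [7.4, -2.4]] [[-2.9, 10.1], [-2.2, 11.6]]
0.5 [[2.8, -2.9], [5.9, -2.6]] [[-2.4, 5.6], [-1.6, 7.0]]
0.6000000000000001 [[1.0, -2.7], [4.0, -2.7]] [[-1.7, 1.1], [-0.9, 2.4]]
0.7000000000000002 [[-1.2, -2.3], [1.7, -2.7]] [[-0.9, -3.4], [-0.1, -2.2]]
0.8000000000000003 [[-3.7, -1.7], [-0.9, -2.5]] [[0.0, -7.8], [0.8, -6.8]]
0.9000000000000001 [[-6.5, -1.1], [-3.8, -2.1]] [[1.0, -12.1], [1.8, -11.2]]
galli [0.46737211 0.02805014 0.045     ]
vial [0.77374462 0.02930979 0.06      ]
jar [0.66788786 0.38480994 0.12      ]
clamp tips [0.70222023 0.14681059 0.01      ] [ 0.73973427 -0.00956696  0.01      ]
```

```bash
cat >> geo.py <<'E'
from scipy.spatial.transform import Rotation as Ro
L=.173
Q=[.608,.049,1.868]
SG=1
def pose(px,pz,th,q=Q,y=0.):
    """tip (box x,z), tilt th -> TCP pos, R (world)"""
    c,s=np.cos(q[2]),np.sin(q[2]);bx=np.array([c,s,0]);by=np.array([-s,c,0]);bz=np.array([0,0,1.])
    d=np.sin(th)*bx-np.cos(th)*bz
    x=SG*by;z=np.cross(x,d)
    tip=b2w(q,[[px,y,pz]])[0]
    return tip-L*d,Ro.from_matrix(np.c_[x,d,z])
def bead(a,th,ov=.020,gap=0.):
    s=np.array([np.cos(th),np.sin(th)]);d=np.array([np.sin(th),-np.cos(th)])
    E=np.array([-.102*np.cos(a),.047+.102*np.sin(a)])
    return E-(.015+gap)*s+ov*d
def corner(a,th,r=.082,gap=0.):
    s=np.array([np.cos(th),np.sin(th)]);n=np.array([-np.sin(a),-np.cos(a)])
    return np.array([-r*np.cos(a),.047+r*np.sin(a)])+(.003+gap)*n-.011*s
def row(P0,R0,P,R):
    return np.r_[(R0.inv()*R).as_rotvec(degrees=True),R0.inv().apply(P-P0)*1000].round(1)
E
python3 - <<'E'
from geo import *
import geo
from bench import read_state
s=read_state();P0=s["position"];R0=Ro.from_quat(s["tool_rot"]);print(R0.as_matrix().round(2))
for sg in (1,-1):
    geo.SG=sg
    th=np.radians(30)
    p=bead(.64,th,gap=.03)
    P,R=pose(*p,th);print(sg,p,P.round(3),row(P0,R0,P,R))
    P,R=pose(p[0]-.05,p[1]+.08,th);print("pre",P.round(3),row(P0,R0,P,R))
E
```

```text
[[ 0.38  0.    0.93]
 [-0.93 -0.    0.38]
 [ 0.   -1.    0.  ]]
1 [-0.11078491  0.06809343] [ 0.666 -0.14   0.218] [ -22.7   92.7   24.8 -245.1  186.8  564.3]
pre [ 0.68  -0.187  0.298] [ -22.7   92.7   24.8 -195.3  106.8  559.8]
-1 [-0.11078491  0.06809343] [ 0.666 -0.14   0.218] [  24.3  -82.8   22.2 -245.1  186.8  564.3]
pre [ 0.68  -0.187  0.298] [  24.3  -82.8   22.2 -195.3  106.8  559.8]
```

Request:
step_arm([
  [6,-21,5.5,-49,27,140,2],
  [6,-21,5.5,-49,27,140,2],
  [6,-21,5.5,-49,27,140,2],
  [12,-41,11,-98,53,280,2],
  [12,-41,11,-98,53,280,2],
  [12,-41,11,-98,53,280,2],
  [18,-62,17,-146,80,420,2],
  [18,-62,17,-146,80,420,2],
  [18,-62,17,-146,80,420,2],
  [24.3,-82.8,22.2,-195,107,560,2],
  [24.3,-82.8,22.2,-195,107,560,2],
  [24.3,-82.8,22.2,-195,107,560,2],
  [24.3,-82.8,22.2,-195,107,560,2],
  [24.3,-82.8,22.2,-195,107,560,2],
])

```text
clock: 2.85
position: [0.6801, -0.1895, 0.2979]
tool_rot: [-0.495, -0.073, 0.127, 0.856]
ft_force: [0.3, -0.9, 0.2]
grip_width: 0.002
```

```bash
cat > snap.py <<'E'
import sys,geo
from geo import *
geo.SG=-1
from bench import read_state,eyes
import cv2
def snap(k):
    for n,(x0,y0,x1,y1) in (("scene",(210,100,390,250)),("top",(200,130,380,280))):
        f=eyes.grab_frame(n);pickle.dump(f,open(f"{n}{k}.pkl","wb"))
        cv2.imwrite(f"pics/{n}_{k}.png",cv2.resize(f["image"][y0:y1,x0:x1],None,fx=4,fy=4,interpolation=cv2.INTER_CUBIC))
    s=read_state();d=Ro.from_quat(s["tool_rot"]).as_matrix()
    tip=s["position"]+L*d[:,1]
    for n,o in (("scene",(210,100)),("top",(200,130))):
        f=pickle.load(open(f"{n}{k}.pkl","rb"));print(n,"tip in crop",(proj(f,tip)-o)[0]*4)
    print("clock",s["clock"],"tip",tip.round(3),"F",s["ft_force"].round(2),"j",s["joints"].round(2))
if __name__=="__main__": snap(sys.argv[1])
E
python3 snap.py 1
```

```text
scene tip in crop [245.52493445 406.13759193]
top tip in crop [485.04571173 219.6881695 ]
clock 2.95 tip [ 0.655 -0.107  0.148] F [ 0.64 -0.91  0.14] j [ 0.63  0.76 -0.55  1.17 -0.09  1.53  0.47]
```

View pics/scene_1.png

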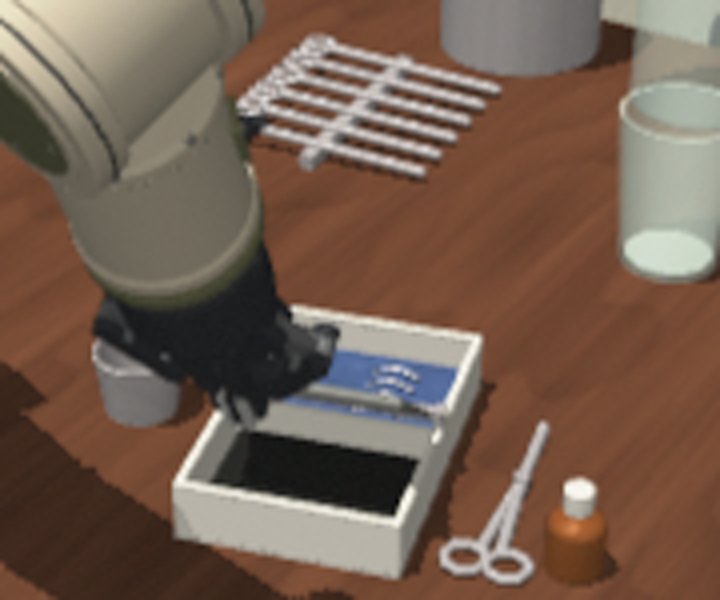

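View pics/top_1.png

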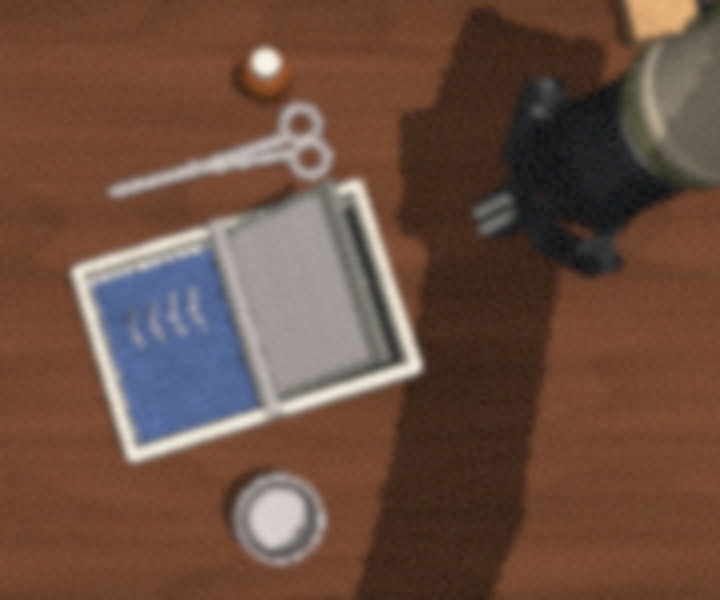

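```bash
cat > plan.py <<'E'
import geo
from geo import *
geo.SG=-1
from bench import read_state
def start():
    s=read_state();return s["position"],Ro.from_quat(s["tool_rot"])
def show(lst,P0=None,R0=None):
    if P0 is None: P0,R0=start()
    for n,p,th in lst:
        P,R=pose(p[0],p[1],th); print(n,row(P0,R0,P,R).tolist(),P.round(3))
E
python3 - <<'E'
from plan import *
t=np.radians(30)
show([(g,bead(.64,t,gap=g),t) for g in (.03,.006,0)])
E
```

```text
0.03 [0.1, -0.2, 0.1, 0.9, 95.6, 5.0] [ 0.666 -0.14   0.218]
0.006 [0.1, -0.2, 0.1, 0.8, 95.5, 29.0] [ 0.66 -0.12  0.23]
0 [0.1, -0.2, 0.1, 0.8, 95.5, 35.0] [ 0.658 -0.115  0.233]
```

Request:
step_arm([
  [0,0,0,1,24,0,2],
  [0,0,0,1,48,0,2],
  [0,0,0,1,72,2,2],
  [0,0,0,1,95,4,2],
  [0,0,0,1,95,10,2],
  [0,0,0,1,95,18,2],
  [0,0,0,1,95,24,2],
  [0,0,0,1,95,24,2],
  [0,0,0,1,95,24,2],
])

```text
clock: 4.08
position: [0.6617, -0.1224, 0.2277]
tool_rot: [-0.494, -0.074, 0.128, 0.857]
ft_force: [-0.6, -0.2, -1.2]
grip_width: 0.002
```

```bash
python3 snap.py 2
```

```text
scene tip in crop [289.91380171 440.57601067]
top tip in crop [375.03968931 266.33169341]
clock 4.175 tip [ 0.636 -0.04   0.078] F [-0.7  -0.85 -0.29] j [ 0.6   0.76 -0.57  1.35 -0.1   1.34  0.45]
```

View pics/scene_2.png

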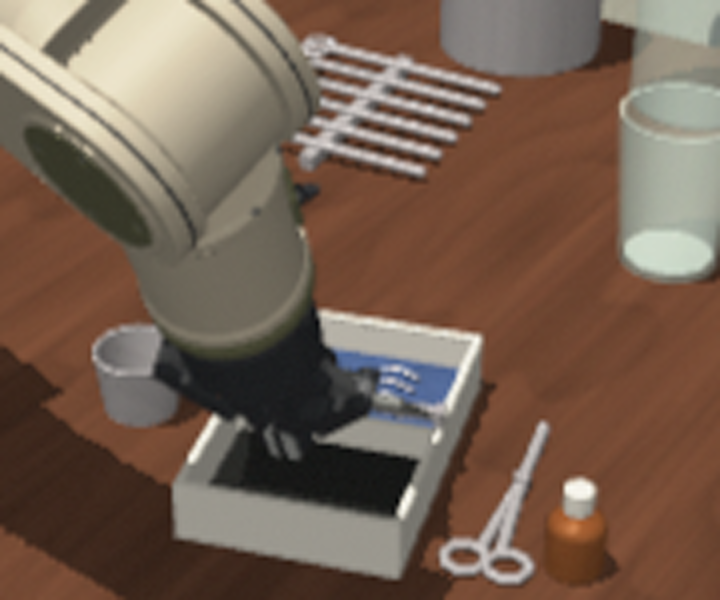

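View pics/top_2.png

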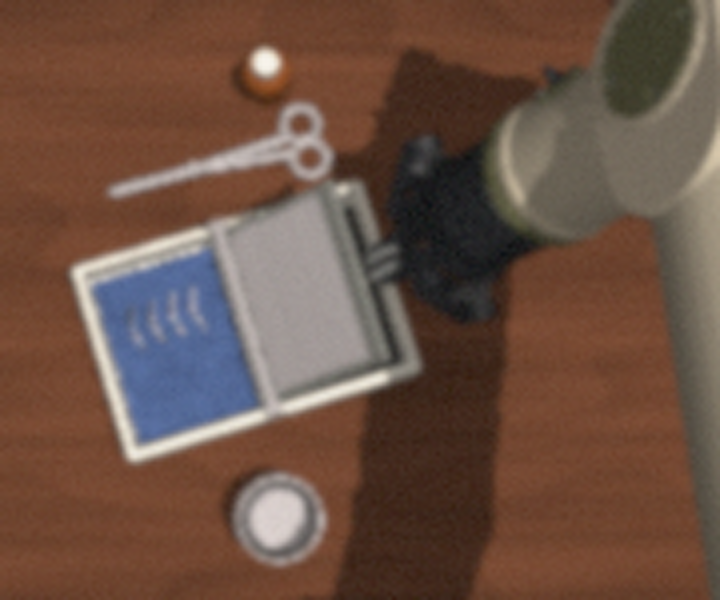

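Run:
```python
from plan import *
f=lambda a:np.radians(np.interp(a,[.64,1.3],[30,0]))
show([(round(a,2),bead(a,f(a)),f(a)) for a in np.arange(.64,1.25,.05)])
```

```text
0.64 [-0.0, -0.0, 0.0, -1.1, -0.6, 9.9] [ 0.658 -0.115  0.233]
0.69 [-2.3, -0.0, 0.0, -1.1, -3.0, 20.7] [ 0.656 -0.107  0.24 ]
0.74 [-4.6, -0.0, 0.0, -1.2, -4.9, 31.7] [ 0.653 -0.099  0.247]
0.79 [-6.8, -0.0, 0.0, -1.2, -6.3, 42.7] [ 0.651 -0.09   0.254]
0.84 [-9.1, -0.0, 0.0, -1.2, -7.2, 53.7] [ 0.648 -0.082  0.261]
0.89 [-11.4, -0.0, 0.0, -1.2, -7.6, 64.8] [ 0.645 -0.073  0.266]
0.94 [-13.7, -0.0, 0.0, -1.2, -7.6, 75.9] [ 0.642 -0.063  0.272]
0.99 [-15.9, -0.0, 0.0, -1.2, -7.0, 87.0] [ 0.64  -0.054  0.277]
1.04 [-18.2, -0.0, 0.0, -1.2, -6.0, 98.1] [ 0.637 -0.044  0.282]
1.09 [-20.5, -0.0, 0.0, -1.2, -4.4, 109.1] [ 0.634 -0.035  0.286]
1.14 [-22.8, -0.0, 0.0, -1.2, -2.4, 120.1] [ 0.631 -0.024  0.29 ]
1.19 [-25.0, -0.0, 0.0, -1.2, 0.1, 130.9] [ 0.627 -0.014  0.293]
1.24 [-27.3, -0.0, 0.0, -1.2, 3.1, 141.7] [ 0.624 -0.004  0.296]
```

Request:
step_arm([
  [0,0,0,-1,0,5,2],
  [0,0,0,-1,-1,10,2],
  [-1,0,0,-1,-2,15,2],
  [-2.3,0,0,-1,-3,20.5,2],
  [-3.5,0,0,-1,-4,26,2],
  [-4.6,0,0,-1,-5,31.5,2],
  [-5.7,0,0,-1,-5.5,37,2],
  [-6.8,0,0,-1,-6.3,42.5,2],
  [-6.8,0,0,-1,-6.3,42.5,2],
])

```text
clock: 5.3
position: [0.6509, -0.0894, 0.2548]
tool_rot: [-0.544, -0.082, 0.124, 0.826]
ft_force: [0.1, 0.5, 0.5]
grip_width: 0.0019
```

```bash
python3 snap.py 3
```

```text
scene tip in crop [296.28714142 400.2188628 ]
top tip in crop [353.72457241 270.61430485]
clock 5.4 tip [ 0.631 -0.025  0.095] F [-0.01  0.2  -0.4 ] j [ 0.55  0.66 -0.56  1.42 -0.05  1.28  0.37]
```

View pics/scene_3.png

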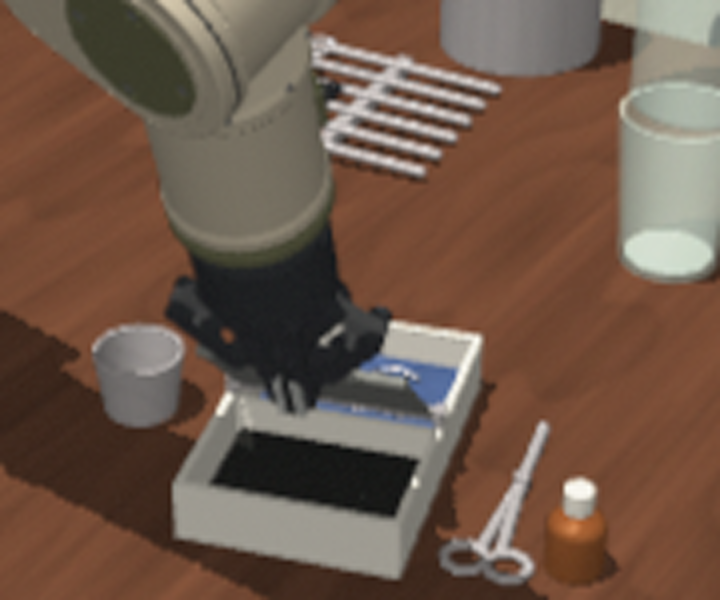

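View pics/top_3.png

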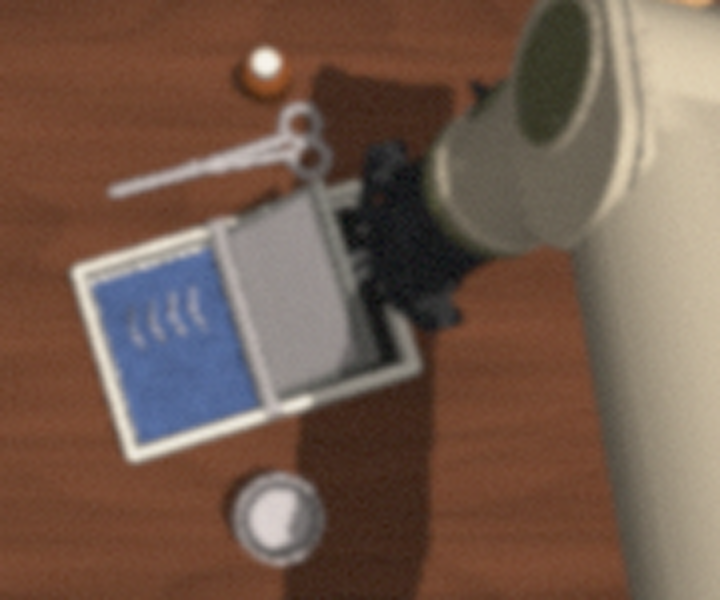

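Run:
```python
from plan import *
f=lambda a:np.radians(np.interp(a,[.64,1.3],[30,0]))
show([(round(a,2),bead(a,f(a)),f(a)) for a in np.arange(.84,1.58,.05)])
show([(round(a,2),corner(a,0),0) for a in np.arange(1.54,1.8,.05)])
```

```text
0.84 [-2.3, 0.0, 0.0, -0.2, -2.4, 10.5] [ 0.648 -0.082  0.261]
0.89 [-4.6, 0.0, 0.0, -0.2, -4.1, 21.4] [ 0.645 -0.073  0.266]
0.94 [-6.9, 0.0, 0.0, -0.2, -5.4, 32.5] [ 0.642 -0.063  0.272]
0.99 [-9.2, 0.0, 0.0, -0.2, -6.1, 43.6] [ 0.64  -0.054  0.277]
1.04 [-11.4, 0.0, 0.0, -0.2, -6.4, 54.7] [ 0.637 -0.044  0.282]
1.09 [-13.7, 0.0, 0.0, -0.2, -6.1, 65.8] [ 0.634 -0.035  0.286]
1.14 [-16.0, -0.0, 0.0, -0.2, -5.4, 76.9] [ 0.631 -0.024  0.29 ]
1.19 [-18.3, -0.0, 0.0, -0.2, -4.2, 88.0] [ 0.627 -0.014  0.293]
1.24 [-20.5, -0.0, 0.0, -0.2, -2.5, 99.0] [ 0.624 -0.004  0.296]
1.29 [-22.8, -0.0, 0.0, -0.2, -0.3, 109.9] [0.621 0.006 0.298]
1.34 [-23.3, -0.0, 0.0, -0.2, 0.8, 116.2] [0.619 0.012 0.299]
1.39 [-23.3, -0.0, 0.0, -0.2, 1.8, 121.1] [0.618 0.017 0.3  ]
1.44 [-23.3, -0.0, 0.0, -0.2, 3.1, 126.1] [0.616 0.022 0.301]
1.49 [-23.3, -0.0, 0.0, -0.2, 4.6, 131.0] [0.615 0.027 0.302]
1.54 [-23.3, -0.0, 0.0, -0.2, 6.4, 135.8] [0.613 0.032 0.302]
1.54 [-23.3, -0.0, 0.0, -0.2, 7.1, 137.2] [0.613 0.033 0.302]
1.59 [-23.3, -0.0, 0.0, -0.2, 8.5, 141.0] [0.612 0.037 0.302]
1.64 [-23.3, -0.0, 0.0, -0.2, 10.2, 144.8] [0.61  0.041 0.302]
1.69 [-23.3, -0.0, 0.0, -0.2, 12.0, 148.5] [0.609 0.045 0.302]
1.74 [-23.3, -0.0, 0.0, -0.2, 14.0, 152.0] [0.608 0.049 0.301]
1.79 [-23.3, -0.0, 0.0, -0.2, 16.2, 155.5] [0.607 0.053 0.301]
```

Request:
step_arm([
  [-1.2,0,0,0,-1.2,5,2],
  [-2.3,0,0,0,-2.4,10.5,2],
  [-3.5,0,0,0,-3.2,16,2],
  [-4.6,0,0,0,-4.1,21.5,2],
  [-5.8,0,0,0,-4.8,27,2],
  [-6.9,0,0,0,-5.4,32.5,2],
  [-8,0,0,0,-5.8,38,2],
  [-9.2,0,0,0,-6.1,43.5,2],
  [-10.3,0,0,0,-6.3,49,2],
  [-11.4,0,0,0,-6.4,54.5,2],
  [-12.6,0,0,0,-6.3,60,2],
  [-13.7,0,0,0,-6.1,66,2],
  [-14.8,0,0,0,-5.8,71.5,2],
  [-16,0,0,0,-5.4,77,2],
  [-17.1,0,0,0,-4.8,82.5,2],
  [-18.3,0,0,0,-4.2,88,2],
  [-19.4,0,0,0,-3.4,93.5,2],
  [-20.5,0,0,0,-2.5,99,2],
  [-22.8,0,0,0,-0.3,109,2],
  [-22.8,0,0,0,-0.3,109,2],
])

```text
clock: 7.9
position: [0.6213, 0.007, 0.2978]
tool_rot: [-0.696, -0.105, 0.106, 0.702]
ft_force: [0.4, 0.4, 0.7]
grip_width: 0.0024
```

```bash
python3 snap.py 4
python3 - <<'E'
from plan import *
show([(round(a,2),bead(a,0),0) for a in np.arange(1.34,1.58,.05)])
show([(round(a,2),corner(a,0),0) for a in np.arange(1.54,2.5,.05)])
E
```

```text
scene tip in crop [312.55790075 328.4243391 ]
top tip in crop [306.47639574 278.81339477]
clock 8.0 tip [0.621 0.007 0.124] F [-0.17  0.09  0.32] j [ 0.31  0.45 -0.51  1.58  0.22  1.17  0.06]
1.34 [-0.5, -0.0, 0.0, -0.2, -1.8, 7.1] [0.619 0.012 0.299]
1.39 [-0.5, -0.0, 0.0, -0.2, -2.8, 12.1] [0.618 0.017 0.3  ]
1.44 [-0.5, -0.0, 0.0, -0.2, -3.6, 17.2] [0.616 0.022 0.301]
1.49 [-0.5, -0.0, 0.0, -0.2, -4.1, 22.3] [0.615 0.027 0.302]
1.54 [-0.5, -0.0, 0.0, -0.2, -4.3, 27.4] [0.613 0.032 0.302]
1.54 [-0.5, -0.0, 0.0, -0.2, -4.2, 29.0] [0.613 0.033 0.302]
1.59 [-0.5, -0.0, 0.0, -0.2, -4.4, 33.1] [0.612 0.037 0.302]
1.64 [-0.5, -0.0, 0.0, -0.2, -4.3, 37.2] [0.61  0.041 0.302]
1.69 [-0.5, -0.0, 0.0, -0.2, -4.0, 41.3] [0.609 0.045 0.302]
1.74 [-0.5, -0.0, 0.0, -0.2, -3.6, 45.3] [0.608 0.049 0.301]
1.79 [-0.5, -0.0, 0.0, -0.2, -2.9, 49.4] [0.607 0.053 0.301]
1.84 [-0.5, -0.0, 0.0, -0.2, -2.0, 53.4] [0.606 0.057 0.3  ]
1.89 [-0.5, -0.0, 0.0, -0.2, -0.9, 57.3] [0.605 0.06  0.299]
1.94 [-0.5, -0.0, 0.0, -0.2, 0.4, 61.2] [0.603 0.064 0.298]
1.99 [-0.5, -0.0, 0.0, -0.2, 1.8, 65.1] [0.602 0.068 0.296]
2.04 [-0.5, -0.0, 0.0, -0.2, 3.5, 68.8] [0.601 0.071 0.294]
2.09 [-0.5, -0.0, 0.0, -0.2, 5.3, 72.5] [0.6   0.075 0.293]
2.14 [-0.5, -0.0, 0.0, -0.2, 7.3, 76.1] [0.599 0.078 0.291]
2.19 [-0.5, -0.0, 0.0, -0.2, 9.5, 79.5] [0.598 0.082 0.289]
2.24 [-0.5, -0.0, 0.0, -0.2, 11.9, 82.9] [0.597 0.085 0.286]
2.29 [-0.5, -0.0, 0.0, -0.2, 14.4, 86.1] [0.596 0.088 0.284]
2.34 [-0.5, -0.0, 0.0, -0.2, 17.1, 89.2] [0.595 0.091 0.281]
2.39 [-0.5, -0.0, 0.0, -0.2, 20.0, 92.2] [0.594 0.094 0.278]
2.44 [-0.5, -0.0, 0.0, -0.2, 23.0, 95.0] [0.593 0.097 0.275]
2.49 [-0.5, -0.0, 0.0, -0.2, 26.1, 97.6] [0.593 0.099 0.272]
```

View pics/scene_4.png

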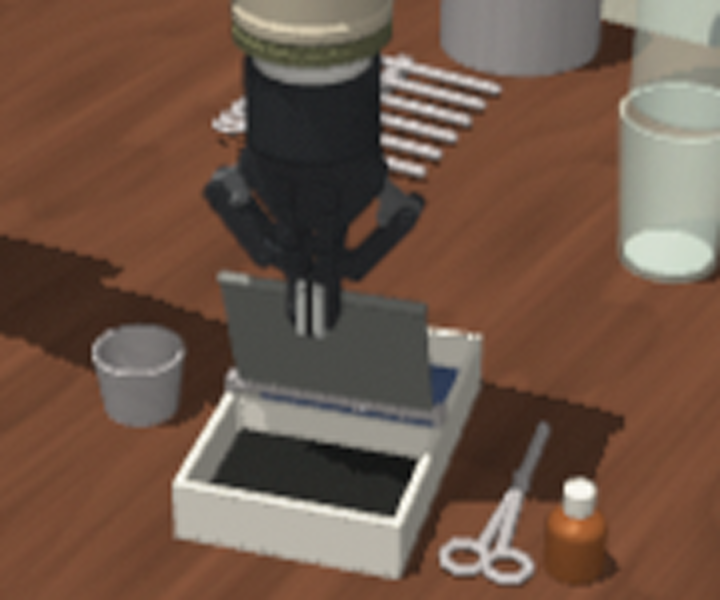

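View pics/top_4.png

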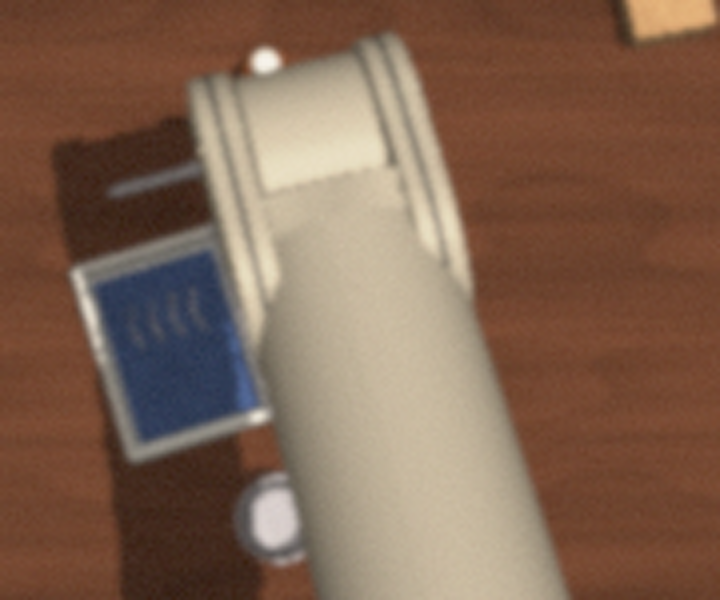

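Request:
step_arm([
  [0,0,0,0,-1,5,2],
  [-0.5,0,0,0,-2.3,9.5,2],
  [-0.5,0,0,0,-3.2,14.5,2],
  [-0.5,0,0,0,-3.8,19.5,2],
  [-0.5,0,0,0,-4.2,24.5,2],
  [-0.5,0,0,0,-4.3,29,2],
  [-0.5,0,0,0,-4.4,33,2],
  [-0.5,0,0,0,-4.3,37,2],
  [-0.5,0,0,0,-4,41.3,2],
  [-0.5,0,0,0,-3.6,45.3,2],
  [-0.5,0,0,0,-2.9,49.4,2],
  [-0.5,0,0,0,-2,53.4,2],
  [-0.5,0,0,0,-0.9,57.3,2],
  [-0.5,0,0,0,0.4,61.2,2],
  [-0.5,0,0,0,1.8,65,2],
  [-0.5,0,0,0,3.5,68.8,2],
  [-0.5,0,0,0,5.3,72.5,2],
  [-0.5,0,0,0,7.3,76,2],
  [-0.5,0,0,0,9.5,79.5,2],
  [-0.5,0,0,0,9.5,79.5,2],
])

```text
clock: 10.5
position: [0.5981, 0.082, 0.2884]
tool_rot: [0.7, 0.105, -0.105, -0.699]
ft_force: [-0.0, 0.4, 0.5]
grip_width: 0.0021
```

```bash
python3 snap.py 5
python3 - <<'E'
from plan import *
show([(round(a,2),corner(a,0),0) for a in np.arange(2.19,3.15,.05)])
E
```

```text
scene tip in crop [349.40607794 275.20561383]
top tip in crop [192.18927907 316.11841939]
clock 10.6 tip [0.598 0.081 0.116] F [-0.01 -0.18  0.74] j [ 0.22  0.43 -0.54  1.63  0.24  1.14 -0.08]
2.19 [0.1, -0.0, 0.0, -0.3, 0.0, 0.2] [0.598 0.082 0.289]
2.24 [0.1, -0.0, 0.0, -0.3, 2.3, 3.5] [0.597 0.085 0.286]
2.29 [0.1, -0.0, 0.0, -0.3, 4.8, 6.8] [0.596 0.088 0.284]
2.34 [0.1, -0.0, 0.0, -0.3, 7.5, 9.9] [0.595 0.091 0.281]
2.39 [0.1, -0.0, 0.0, -0.3, 10.3, 12.9] [0.594 0.094 0.278]
2.44 [0.1, -0.0, 0.0, -0.3, 13.3, 15.7] [0.593 0.097 0.275]
2.49 [0.1, -0.0, 0.0, -0.3, 16.4, 18.4] [0.593 0.099 0.272]
2.54 [0.1, -0.0, 0.0, -0.3, 19.6, 20.9] [0.592 0.101 0.269]
2.59 [0.1, -0.0, 0.0, -0.3, 23.0, 23.3] [0.591 0.104 0.266]
2.64 [0.1, -0.0, 0.0, -0.3, 26.4, 25.5] [0.591 0.106 0.262]
2.69 [0.1, -0.0, 0.0, -0.3, 30.0, 27.5] [0.59  0.108 0.258]
2.74 [0.1, -0.0, 0.0, -0.3, 33.7, 29.4] [0.589 0.11  0.255]
2.79 [0.1, -0.0, 0.0, -0.3, 37.4, 31.0] [0.589 0.111 0.251]
2.84 [0.1, -0.0, 0.0, -0.3, 41.3, 32.5] [0.589 0.112 0.247]
2.89 [0.1, -0.0, 0.0, -0.3, 45.2, 33.7] [0.588 0.114 0.243]
2.94 [0.1, -0.0, 0.0, -0.3, 49.1, 34.8] [0.588 0.115 0.239]
2.99 [0.1, -0.0, 0.0, -0.3, 53.1, 35.7] [0.588 0.116 0.235]
3.04 [0.1, -0.0, 0.0, -0.3, 57.2, 36.4] [0.587 0.116 0.231]
3.09 [0.1, -0.0, 0.0, -0.3, 61.3, 36.8] [0.587 0.117 0.227]
3.14 [0.1, -0.0, 0.0, -0.3, 65.4, 37.1] [0.587 0.117 0.223]
```

View pics/scene_5.png

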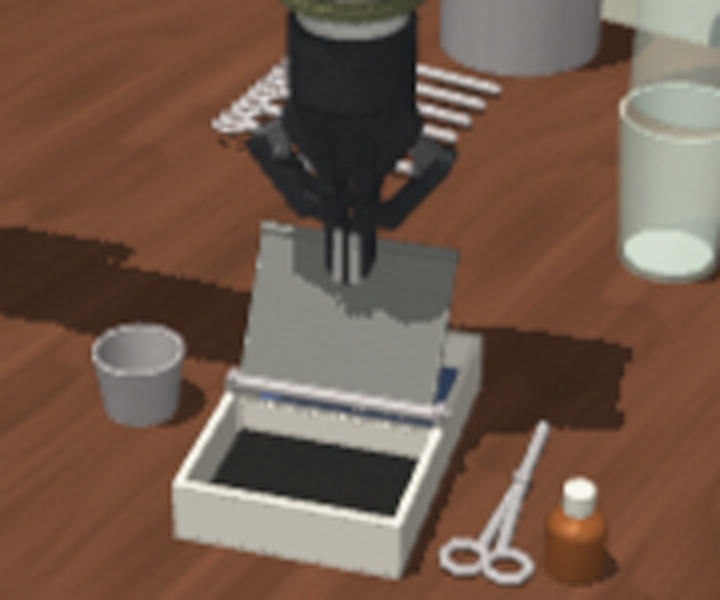

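Request:
step_arm([
  [0,0,0,0,2.3,3.5,2],
  [0,0,0,0,4.8,6.8,2],
  [0,0,0,0,7.5,10,2],
  [0,0,0,0,10.3,13,2],
  [0,0,0,0,13.3,15.7,2],
  [0,0,0,0,16.4,18.4,2],
  [0,0,0,0,19.6,21,2],
  [0,0,0,0,23,23.3,2],
  [0,0,0,0,26.4,25.5,2],
  [0,0,0,0,30,27.5,2],
  [0,0,0,0,33.7,29.4,2],
  [0,0,0,0,37.4,31,2],
  [0,0,0,0,41.3,32.5,2],
  [0,0,0,0,45.2,33.7,2],
  [0,0,0,0,49.1,34.8,2],
  [0,0,0,0,53.1,35.7,2],
  [0,0,0,0,57.2,36.4,2],
  [0,0,0,0,60,36.8,2],
  [0,0,0,0,62,37,2],
  [0,0,0,0,62,37,2],
])

```text
clock: 13.1
position: [0.5875, 0.1169, 0.2264]
tool_rot: [0.7, 0.105, -0.104, -0.699]
ft_force: [-0.2, 0.1, 0.1]
grip_width: 0.002
```

```bash
python3 snap.py 6
```

```text
scene tip in crop [364.83013222 328.62574367]
top tip in crop [146.31261908 343.36351447]
clock 13.2 tip [0.588 0.117 0.054] F [0.44 0.26 0.01] j [ 0.15  0.49 -0.53  1.7   0.28  1.03 -0.18]
```

View pics/scene_6.png

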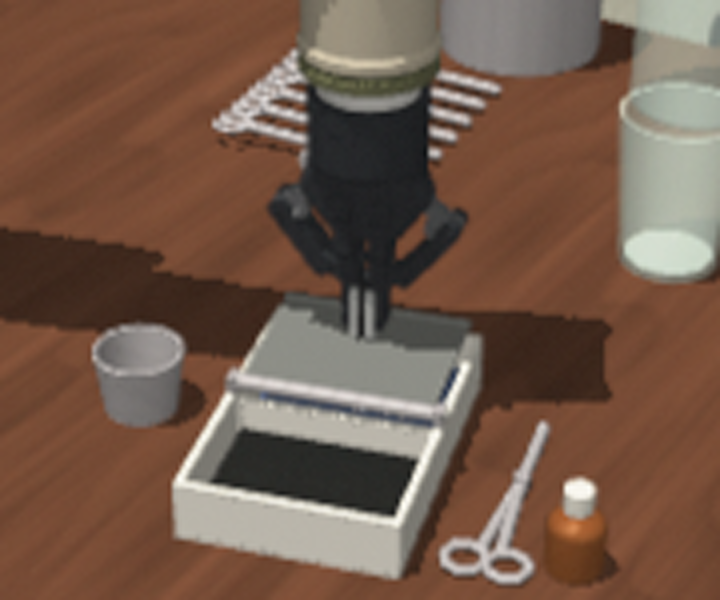

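Request:
step_arm([
  [0,0,0,0,0,4,2],
  [0,0,0,0,0,8,2],
  [0,0,0,0,1,8,2],
  [0,0,0,0,2,8,2],
  [0,0,0,0,3,8,2],
  [0,0,0,0,4,8,2],
  [0,0,0,0,4,8,2],
])

```text
clock: 14.08
position: [0.5853, 0.1245, 0.2235]
tool_rot: [0.7, 0.105, -0.104, -0.699]
ft_force: [-3.9, -1.2, 10.5]
grip_width: 0.0022
```

Request:
step_arm([
  [0,0,0,0,0.5,0,2],
  [0,0,0,0,0.5,0,2],
  [0,0,0,0,0.5,0,2],
])

```text
clock: 14.45
position: [0.5853, 0.1246, 0.2234]
tool_rot: [0.7, 0.105, -0.104, -0.699]
ft_force: [-6.1, -1.1, 14.4]
grip_width: 0.0018
```

```bash
python3 snap.py 7
```

```text
scene tip in crop [368.20271865 326.54684469]
top tip in crop [135.65363193 347.18096275]
clock 14.55 tip [0.585 0.124 0.05 ] F [-6.89 -1.8  14.54] j [ 0.14  0.49 -0.53  1.7   0.29  1.02 -0.2 ]
```

Request:
step_arm([
  [0,0,0,0,-2,0,2],
  [0,0,0,0,-8,0,2],
  [0,0,0,0,-25,0,2],
  [0,0,0,0,-60,0,2],
  [0,0,0,0,-110,0,2],
  [0,0,0,0,-150,0,2],
  [0,0,0,0,-160,-60,2],
  [0,0,0,0,-160,-120,2],
  [0,0,0,0,-160,-180,2],
  [0,0,0,0,-160,-240,2],
  [0,0,0,0,-160,-300,2],
  [0,0,0,0,-160,-330,2],
  [0,0,0,0,-160,-330,2],
  [0,0,0,0,-160,-330,2],
])

```text
clock: 16.3
position: [0.6816, -0.1897, 0.3831]
tool_rot: [0.699, 0.105, -0.105, -0.699]
ft_force: [0.7, 1.0, -0.3]
grip_width: 0.002
```

```bash
python3 snap.py 8
python3 - <<'E'
from geo import *
for n in("scene","top"):
    f=pickle.load(open(n+"8.pkl","rb"));o=(210,100) if n=="scene" else (200,130)
    for a in (3.14,3.04,2.94): print(n,a,((proj(f,b2w([.6075,.049,1.867],edge(a)))-o)*4).round().tolist())
E
```

```text
scene tip in crop [189.05192116 399.69613941]
top tip in crop [630.3616123  156.57807503]
clock 16.4 tip [ 0.682 -0.189  0.21 ] F [ 0.    0.79 -0.59] j [ 0.48  0.56 -0.42  1.22  0.22  1.41  0.38]
scene 3.14 [[288.0, 295.0], [471.0, 324.0]]
scene 3.04 [[287.0, 282.0], [471.0, 310.0]]
scene 2.94 [[286.0, 269.0], [471.0, 298.0]]
top 3.14 [[124.0, 449.0], [72.0, 274.0]]
top 3.04 [[123.0, 447.0], [71.0, 272.0]]
top 2.94 [[124.0, 446.0], [71.0, 269.0]]
```

View pics/scene_8.png

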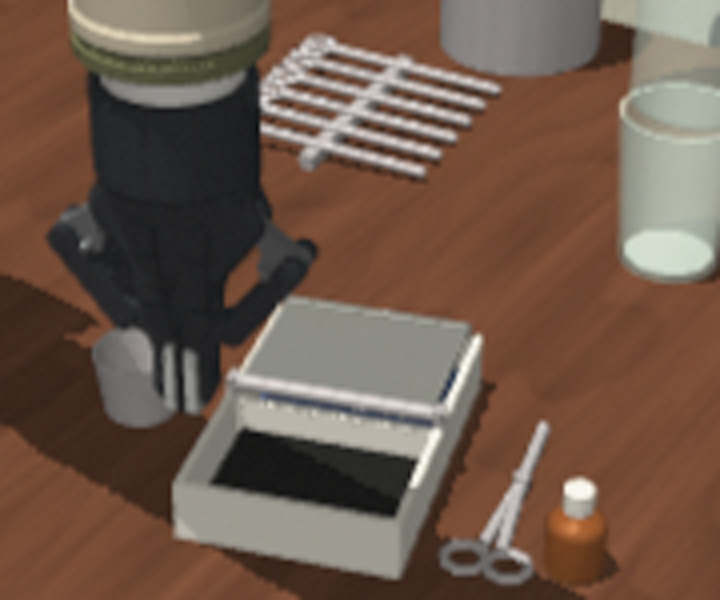

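View pics/top_8.png

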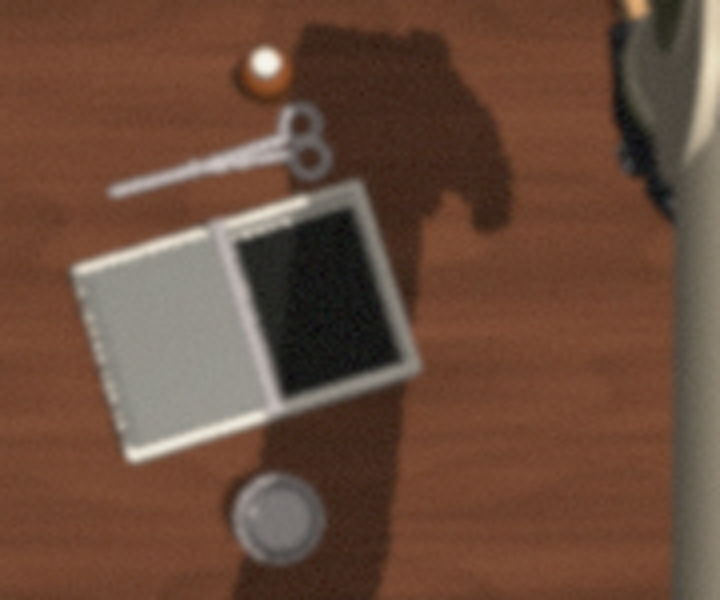

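```bash
python3 -c "
from bench import manip;print(manip.hand_in())"
```

```text
the job is handed in; nothing more can be done
None
```

The leaf is over its spine and lies flat on the left-hand well, and I handed the job in at about 16.4 s of the 38 s allowed.

- **How it was moved:** I pushed with the closed fingertips, first on the outer bead from outside and then on the underside. The path was a slow arc around the hinge. The fingers never pinched the leaf and, on the planned path and in the pictures taken along the way, never touched the steel face.
- **Pressed down:** I pressed near the outer edge with about 14.5 N until it met a hard stop, with the fingertip at z = 0.050 m. A side force of about 7 N along world x also showed during that press. The box did not move, and I put the side force down to the press itself.
- **Last pictures:** The leaf edge lies within about 1 pixel of where it should be at 3.14 rad. The box corners, gallipot, clamp and vial are where they were in the first pictures, and the jar looks unmoved in the scene view. I did not check the scalpel and kidney dish again. The arm crossed that side of the table with the fingertips well above the dish.
- **Arm at hand-in:** It is clear of everything, with force readings at noise level.
- **Detection misses:** In the first pictures the networks mislabelled a few things and missed the kidney dish in the top view, so I took the box and leaf positions from the pixel corners instead. That fit came within about 1.5 pixels.

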